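# Clamp the black cap for printing

## Robot

A 6-joint arm with a two-finger parallel gripper is mounted at the origin on a cart in front of the work surface, level with it; the furniture and walls round the work are solid. World frame = base frame: x ahead of the robot, y to its left, z up, the work surface at z = 0. Lengths are in m, angles in rad, forces in N, time in s.
With the tool pointing down it reaches from about 0.375 to 0.825 m from the base axis. Payload 5.5 kg.
Tool frame: the origin (TCP) lies midway between the tips of the shut fingers; the grasp point (between the pads) lies ctrl.pinch_z behind it (ctrl.pinch_z is the distance from the TCP to the grasp point, in m); z points along the fingers, y is the line along which they close (so a half turn about z gives the same grasp; the last joint's range is limited). The gripper opens to 85 mm and grips with 20 to 120 N. Pads are 22 mm wide; open, the fingers measure 114 mm over their backs; the gripper's body (76 mm by 85 mm) begins 54 mm behind the grasp point. The pads swing forward as they close: fully open they stand 13 mm farther back than shut.
Start: joints at [1.129, 0.314, -0.047, 1.21, 0, 1.571], TCP at [0.257, 0.542, 0.231] pointing down, gripper open.
Joint ranges: [-2.67, 2.67], [-0.69, 1.73], [-1.03, 1.25], [-2.08, 2.16], [-1.42, 1.45], [-3.14, 3.14]. Speed limits (rad/s): [2.39, 2.39, 3.01, 3.14, 3.14, 3.14].

## Interface

Orientations are given as [roll, pitch, yaw] about the fixed x, y, z axes, in that order (R = Rz(yaw) Ry(pitch) Rx(roll)).
In Python, from cell import sense, viewer, job, ctrl gives the robot as it stands.
- The arm moves only by the tool step_arm, never from a script. Its argument "deltas" is a list of rows, each an object with "fingers": the gripper's target within -1 to 1 (fully open at 1, half-way at 0, shut at -1); "delta_pos": the shift along the world's x, y, z in mm, a list of three; "turn": the turn about the world's z in degrees. A call has 1 to 12 rows; each row is the pose to reach, as a shift and turn from the pose commanded when the call began; what a row does not reach only later rows make up. A row lasts 1/8 s, in which the tool goes at most 62.5 mm and 10.7 degrees, less where a joint would pass 70% of its speed; a pose out of reach is approached as far as the arm can. A call with a gripper value outside its range is refused whole. The fingers move at their own pace and stop on an object; "squeeze" is the grip in N (left out, the last holds). Time passes only in rows, so rows that repeat a pose let the fingers close. It gives the time, the measured TCP pose, the force, the opening and the grip force at its end, in the units of the state.
- sense(): the state, without advancing time (a new reading comes with each control period).
- viewer.grab_frame(name): name is "side" or "top" or "wrist"; returns a dict with "color" (400x640x3 uint8, red, green, blue), "range_z" (400x640 float32, m along the optical axis (not along the pixel's ray), 0 where there is no reading), "fx", "fy", "cx", "cy" (pixels), "extrinsics" (4x4, takes a point from camera to world coordinates). Camera axes: x right, y down, z forward; pixel columns grow to the right and rows downward; lengths in m; the calibration is good to about 2 mm. A picture is of the moment at which its call begins.
- job.sign_off(): hands the job in; it is judged then, once.
The state is a dict: "time_s": time; "q": joint angles; "joint_vel": joint speeds; "effort": joint torques, N m; "tool_pos": TCP position; "tool_rot": TCP orientation; "wrist_force": force on the tool from outside, world axes, zero at the start; "torque": the same for the moment, N m; "opening": opening from 0.0 (shut) to 1.0 (fully open); "finger_force": force on a finger pad.
Only numpy, scipy, OpenCV 4.12 (cv2) and the standard library are available. Lean on these libraries where they do the work, as an engineer would, in place of code of your own. Each camera call takes 0.05 s, during which the arm holds its last target. There are 200 camera calls.

## Task

Two cap clamps stand side by side on a plate on the bench with their sprung arms raised. Press the red paddle of the clamp that holds the black cap down until its catch snaps in and holds the arm down, then let go. The black cap must stay in its nest; leave the clamp with the white cap open.

Things in the scene. Friction and masses are not known exactly. Their poses are not given: they have to be found in the camera images.
- black_cap: Black moulded cap, 24 mm across, 9 mm high, loose in the round nest of one of two identical blue clamps (184 x 66 mm, fixed; the other holds a white cap). Origin: centre of its underside, 18 mm above the bench. Seen from above, paddle, catch, cap and hinge lie on the clamp's middle line, the paddle on the robot's side of the cap, the hinge axis 85 mm behind the cap and 52 mm above the bench.
- paddle_1 (a point): Centre of the top of the red paddle (40 mm long, 36 wide) of the clamp with the black cap, 182 mm from the hinge along the arm. Raised: 137 mm above the bench, 76 mm from the cap, sloping 24 degrees down to the hinge. Latched: level, 64 mm up, 97 mm from the cap. Press 2 to 4 mm past that (hard stop at 59 mm); takes 2 to 8 N. Keep off the dark catch 45 mm nearer the cap.
- clamp_arm_1 (a joint): Hinge of the arm of the clamp with the black cap, rad: 0 raised (a spring returns it there), 0.42 latched with the arm level, 0.445 at the hard stop. It latches only when pressed past about 0.43; if released before that it springs back up.
- clamp_arm_2 (a joint): The same hinge of the other clamp, which holds the white cap: it starts raised at 0 and stays there. The clamps stand parallel on one fixed plate, 6 mm thick, middle lines 100 mm apart, either one on the left; they face the robot, turned by -0.35 to 0.1 rad from square.

How it is judged:
By the outcome, as a careful person would: the job done as asked, in the order asked, and still so for the second after the job is handed in, with the robot touching nothing.
It also fails if it takes over 27 s, if anything falls off the work surface, if the arm or the gripper's body presses on something with over 40 N, if the wrist force passes 120 N, or if a joint passes its speed limit or range.

## Working session

There is one attempt and no reset: what is moved stays moved. The work goes in short steps, Python scripts to look and compute and a tool call to move; the robot and the scene stay as the last step left them, time stands still between calls to the robot, and variables do not carry over. Pictures are saved under pics/ and viewed, at most 10 in all, crops included, and the job is handed in when it is done.

Besides the shell and the picture viewer there is one more tool, called as name(argument=value, ...), one argument or row to a line, values as JSON. step_arm: Moves the arm, as the interface text tells. Its arguments: {"type":"object","properties":{"deltas":{"type":"array"},"squeeze":{"type":"number"}},"required":["deltas"]}

```bash
mkdir -p pics; cat > h.py <<'E'
import numpy as np, cv2
from cell import sense, viewer, job, ctrl
def grab(n):
    f=viewer.grab_frame(n); return f
def pts(f):
    h,w=f["range_z"].shape; u,v=np.meshgrid(np.arange(w),np.arange(h)); z=f["range_z"]
    P=np.stack([(u-f["cx"])/f["fx"]*z,(v-f["cy"])/f["fy"]*z,z,np.ones_like(z)],-1)
    return (P@np.array(f["extrinsics"]).T)[...,:3]
E
python3 - <<'E'
from h import *
f=grab("top");P=pts(f)
cv2.imwrite("pics/top.png",f["color"][...,::-1])
hsv=cv2.cvtColor(f["color"],cv2.COLOR_RGB2HSV)
red=(((hsv[...,0]<8)|(hsv[...,0]>172))&(hsv[...,1]>130)&(hsv[...,2]>70)).astype(np.uint8)
n,l,s,c=cv2.connectedComponentsWithStats(red)
for i in range(1,n):
    if s[i,4]>60:
        m=(l==i)&(f["range_z"]>0); print(s[i],c[i],P[m].mean(0),np.median(P[m],0),P[m].min(0),P[m].max(0))
print(sense()["tool_pos"],sense()["tool_rot"],ctrl.pinch_z,np.array(f["extrinsics"]))
E
```

```text
[417 135  11  42 432] [421.9375     155.30092593] [ 0.74064754 -0.44882534  0.02254156] [ 0.74067373 -0.4485039   0.02276374] [ 0.69728752 -0.46077812  0.00201286] [ 0.78922655 -0.43902098  0.03040444]
[255 229  25  25 437] [266.85354691 240.85354691] [ 0.55242299 -0.15521982  0.13660738] [ 0.55225055 -0.15527587  0.13886776] [ 0.53159784 -0.17529653  0.01007085] [ 0.58178761 -0.12224084  0.14822816]
[312 244  24  24 427] [323.65339578 255.37470726] [ 0.53049509 -0.25245538  0.13747814] [ 0.5305001  -0.25289244  0.13919022] [ 0.51087366 -0.2719025   0.0190274 ] [ 0.55777186 -0.23287417  0.14771218]
[266 330  24  16 141] [277.43971631 337.10638298] [ 0.37972261 -0.17322403  0.01320967] [ 0.37984548 -0.17254777  0.01330904] [ 0.36481208 -0.19467059  0.00663507] [ 0.3930305  -0.15139958  0.01916911]
[0.25627801 0.54189485 0.23047604] [-3.13997524e+00 -4.24206745e-05  2.69976617e+00] 0.0187 [[ 0.02644182 -0.98714128  0.15764808  0.49207696]
 [-0.99934737 -0.02998548 -0.02014193 -0.22175954]
 [ 0.02461008 -0.1570126  -0.98728992  0.9707992 ]
 [ 0.          0.          0.          1.        ]]
```

View pics/top.png

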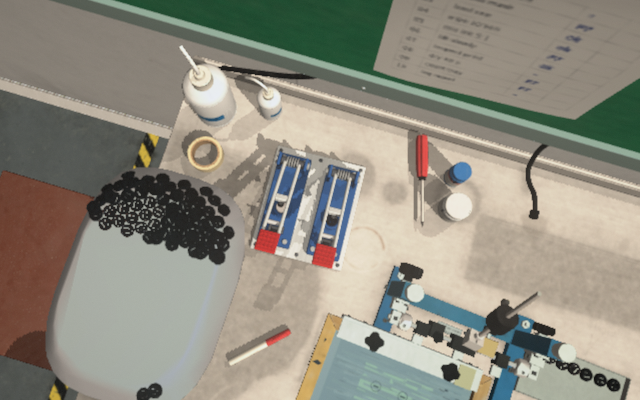

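Two red paddles at about (267,241) and (324,255). Next I'll check which clamp has the black cap, and the height of the grey object at left.

```bash
python3 - <<'E'
from h import *
f=grab("top");P=pts(f)
c=cv2.resize(f["color"][140:280,230:380,::-1],None,fx=4,fy=4,interpolation=cv2.INTER_CUBIC)
s=grab("side");Q=pts(s)
cv2.imwrite("pics/crop.png",c); cv2.imwrite("pics/side.png",s["color"][...,::-1])
for v in range(175,400,45): print(v,[tuple(np.round(P[v,u],2)) for u in range(60,241,45)])
print(np.array(s["extrinsics"])[:3,3],np.array(s["extrinsics"])[:3,2])
E
```

```text
175 [(np.float64(0.83), np.float64(0.67), np.float64(-0.78)), (np.float64(0.84), np.float64(0.51), np.float64(-0.78)), (np.float64(0.68), np.float64(0.08), np.float64(0.04)), (np.float64(0.69), np.float64(0.01), np.float64(0.0)), (np.float64(0.69), np.float64(-0.08), np.float64(0.0))]
220 [(np.float64(0.59), np.float64(0.26), np.float64(-0.0)), (np.float64(0.59), np.float64(0.15), np.float64(0.07)), (np.float64(0.59), np.float64(0.06), np.float64(0.08)), (np.float64(0.59), np.float64(-0.02), np.float64(0.09)), (np.float64(0.6), np.float64(-0.09), np.float64(0.03))]
265 [(np.float64(0.5), np.float64(0.26), np.float64(-0.0)), (np.float64(0.51), np.float64(0.14), np.float64(0.07)), (np.float64(0.51), np.float64(0.06), np.float64(0.07)), (np.float64(0.51), np.float64(-0.02), np.float64(0.07)), (np.float64(0.51), np.float64(-0.1), np.float64(0.02))]
310 [(np.float64(0.42), np.float64(0.21), np.float64(0.07)), (np.float64(0.43), np.float64(0.13), np.float64(0.07)), (np.float64(0.43), np.float64(0.05), np.float64(0.07)), (np.float64(0.43), np.float64(-0.03), np.float64(0.07)), (np.float64(0.43), np.float64(-0.1), np.float64(0.0))]
355 [(np.float64(0.35), np.float64(0.21), np.float64(0.07)), (np.float64(0.35), np.float64(0.13), np.float64(0.07)), (np.float64(0.35), np.float64(0.05), np.float64(0.07)), (np.float64(0.35), np.float64(-0.03), np.float64(0.06)), (np.float64(0.35), np.float64(-0.1), np.float64(0.01))]
[ 0.62280778 -0.99727358  0.51283731] [-0.00930468  0.88862265 -0.45854466]
```

View pics/crop.png

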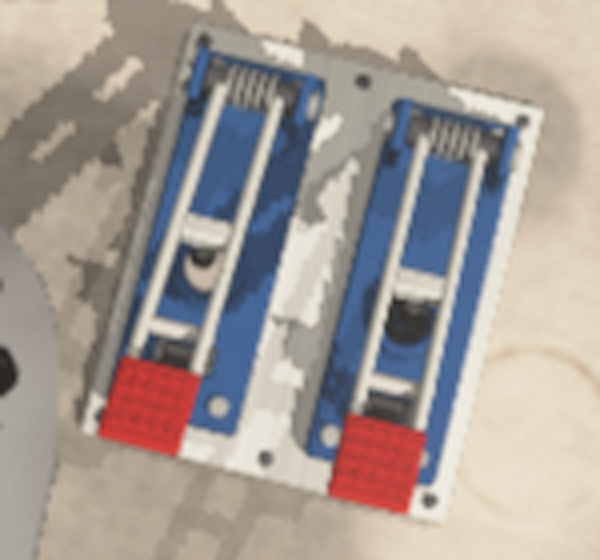

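View pics/side.png

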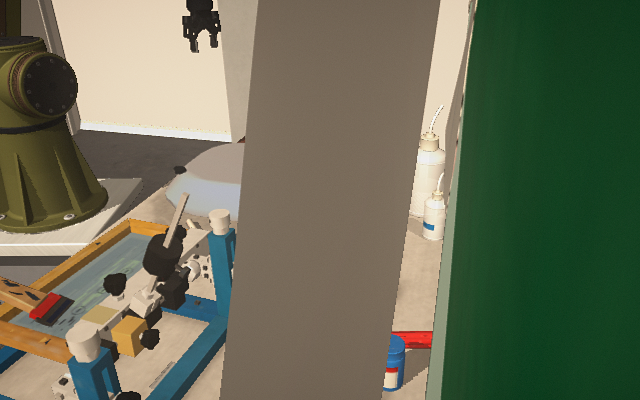

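The crop shows the black cap at (408,318) in the right clamp and the white one at (202,268) in the left clamp. The target is therefore the right paddle, at about (0.530, -0.2525). In the side view a pillar (columns 220–440) blocks the clamps, so I'll check its position with the wrist and pillar depth. The first move is a high transit.

step_arm(
  deltas=[
    {"fingers": -1, "delta_pos": [20, -40, 0], "turn": -5},
    {"fingers": -1, "delta_pos": [45, -90, 5], "turn": -11},
    {"fingers": -1, "delta_pos": [75, -140, 5], "turn": -18},
    {"fingers": -1, "delta_pos": [105, -190, 5], "turn": -25},
    {"fingers": -1, "delta_pos": [135, -240, 5], "turn": -32},
    {"fingers": -1, "delta_pos": [160, -295, 5], "turn": -39},
    {"fingers": -1, "delta_pos": [180, -350, 5], "turn": -46},
    {"fingers": -1, "delta_pos": [195, -405, 5], "turn": -53},
    {"fingers": -1, "delta_pos": [205, -460, 5], "turn": -60},
    {"fingers": -1, "delta_pos": [210, -510, 5], "turn": -67},
    {"fingers": -1, "delta_pos": [212, -550, 5], "turn": -76},
    {"fingers": -1, "delta_pos": [213, -570, 5], "turn": -76},
  ],
)

```text
time_s: 1.65
tool_pos: [0.4693, -0.0297, 0.2361]
tool_rot: [-3.141, 0.0, 1.37]
wrist_force: [0.3, 1.0, -0.5]
opening: -0.002
finger_force: 0.0
```

```bash
python3 - <<'E'
from h import *
s=grab("side");Q=pts(s)
print([np.round(Q[v,u],2) for v in (60,200,350) for u in (270,330,390)])
w=grab("wrist");cv2.imwrite("pics/w1.png",w["color"][...,::-1])
t=sense();print(t["time_s"],t["tool_pos"],t["tool_rot"],t["q"],t["opening"],t["wrist_force"])
E
```

```text
[array([ 0.62, -1.  ,  0.51]), array([ 0.62, -1.  ,  0.51]), array([ 0.63, -0.92,  0.5 ]), array([ 0.62, -1.  ,  0.51]), array([ 0.62, -1.  ,  0.51]), array([ 0.64, -0.89,  0.46]), array([ 0.62, -1.  ,  0.51]), array([ 0.62, -1.  ,  0.51]), array([ 0.7 , -0.53,  0.06])]
1.75 [ 0.46934592 -0.02937741  0.23609648] [-3.14126803e+00  4.88806710e-04  1.37020006e+00] [-6.22015465e-02  6.80334938e-02 -3.36977711e-01  1.16617407e+00
 -4.39350084e-04  1.70919121e+00] 0.0025992309411987367 [ 0.44580748  0.05622418 -0.40988351]
```

The pillar is right by the side camera, well clear of the work. Next move is above the paddle.

step_arm(
  deltas=[
    {"fingers": -1, "delta_pos": [10, -50, 0], "turn": 0},
    {"fingers": -1, "delta_pos": [25, -100, 0], "turn": 0},
    {"fingers": -1, "delta_pos": [40, -150, 0], "turn": 0},
    {"fingers": -1, "delta_pos": [52, -195, 0], "turn": 0},
    {"fingers": -1, "delta_pos": [58, -222, -15], "turn": 0},
    {"fingers": -1, "delta_pos": [58, -223, -40], "turn": 0},
    {"fingers": -1, "delta_pos": [58, -223, -60], "turn": 0},
    {"fingers": -1, "delta_pos": [58, -223, -60], "turn": 0},
  ],
)

```text
time_s: 2.75
tool_pos: [0.5265, -0.2493, 0.1745]
tool_rot: [-3.138, -0.001, 1.374]
wrist_force: [-0.7, -0.3, 0.3]
opening: -0.002
finger_force: 0.0
```

```bash
python3 - <<'E'
from h import *
w=grab("wrist");P=pts(w)
cv2.imwrite("pics/w2.png",w["color"][...,::-1])
hsv=cv2.cvtColor(w["color"],cv2.COLOR_RGB2HSV)
red=(((hsv[...,0]<8)|(hsv[...,0]>172))&(hsv[...,1]>130)&(hsv[...,2]>70)).astype(np.uint8)
n,l,s,c=cv2.connectedComponentsWithStats(red)
for i in range(1,n):
    if s[i,4]>200:
        m=(l==i)&(w["range_z"]>0)&(P[...,2]>.12)
        if m.sum(): print(s[i],c[i],np.median(P[m],0),cv2.minAreaRect(P[m][:,:2].astype(np.float32)*1000))
t=sense();print(t["time_s"],t["tool_pos"],t["wrist_force"])
E
```

```text
[ 300   27   66   75 4357] [331.15951343  64.48840946] [ 0.5507035  -0.15513543  0.13969128] ((552.0263061523438, -155.67337036132812), (35.22079086303711, 36.82473373413086), 77.43965148925781)
[ 300  203   56   49 2026] [328.46643633 223.64560711] [ 0.53294797 -0.24546886  0.13870485] ((530.6209716796875, -251.47372436523438), (33.58686828613281, 36.117156982421875), 76.88375091552734)
[ 495  300   81   30 1492] [535.97386059 314.63002681] [ 0.57963897 -0.24754788  0.24879306] ((579.9339599609375, -247.73617553710938), (1.322693109512329, 2.8664073944091797), 50.13522720336914)
2.8 [ 0.52727289 -0.24961142  0.17580362] [ 0.31080748 -0.09416616  0.00682016]
```

View pics/w2.png

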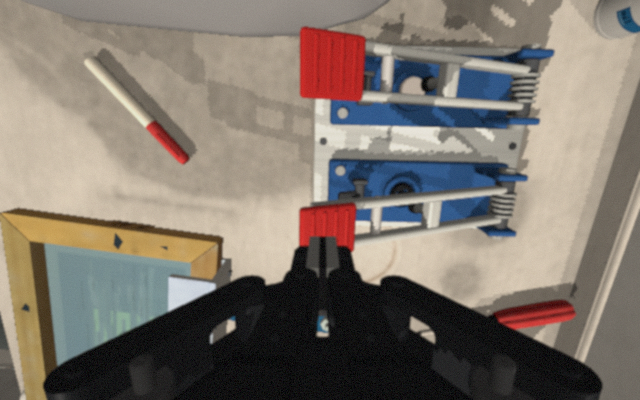

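The wrist view shows the right paddle at (328,225) under the fingertips, with the arm and black cap (402,188) on its line. The paddle centre measures (0.5306, -0.252) and the clamp is turned about -13°. I'll follow the arc down and stop just above the latching height.

step_arm(
  deltas=[
    {"fingers": -1, "delta_pos": [0, 0, -15], "turn": 0},
    {"fingers": -1, "delta_pos": [0, 0, -28], "turn": 0},
    {"fingers": -1, "delta_pos": [0, 0, -39], "turn": 0},
    {"fingers": -1, "delta_pos": [-5, 1, -49], "turn": 0},
    {"fingers": -1, "delta_pos": [-9, 2, -59], "turn": 0},
    {"fingers": -1, "delta_pos": [-12, 3, -68], "turn": 0},
    {"fingers": -1, "delta_pos": [-14, 3, -76], "turn": 0},
    {"fingers": -1, "delta_pos": [-16, 4, -85], "turn": 0},
    {"fingers": -1, "delta_pos": [-18, 4, -94], "turn": 0},
    {"fingers": -1, "delta_pos": [-19, 4, -101], "turn": 0},
    {"fingers": -1, "delta_pos": [-20, 5, -107], "turn": 0},
    {"fingers": -1, "delta_pos": [-20, 5, -107], "turn": 0},
  ],
)

```text
time_s: 4.3
tool_pos: [0.5071, -0.2455, 0.0687]
tool_rot: [-3.141, 0.0, 1.373]
wrist_force: [0.5, -1.0, 0.7]
opening: 0.002
finger_force: 0.6
```

```bash
python3 - <<'E'
from h import *
w=grab("wrist");P=pts(w)
cv2.imwrite("pics/w3.png",w["color"][...,::-1])
t=sense();print(t["time_s"],t["tool_pos"],t["wrist_force"])
E
```

```text
4.35 [ 0.50715838 -0.24551576  0.06893439] [ 1.03626065 -0.28582337  1.67015537]
```

View pics/w3.png

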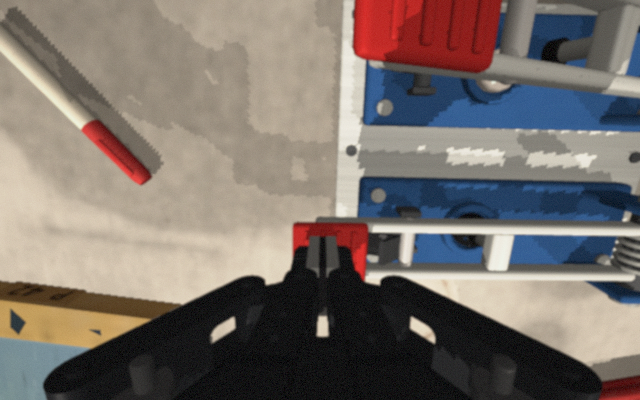

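The right arm is nearly level with the fingertips on its paddle at (330,240), and the cap (468,230) is in its nest. Now I press past the catch.

step_arm(
  deltas=[
    {"fingers": -1, "delta_pos": [0, 0, -3], "turn": 0},
    {"fingers": -1, "delta_pos": [0, 0, -6], "turn": 0},
    {"fingers": -1, "delta_pos": [0, 0, -8], "turn": 0},
    {"fingers": -1, "delta_pos": [0, 0, -8], "turn": 0},
    {"fingers": -1, "delta_pos": [0, 0, -8], "turn": 0},
  ],
)

```text
time_s: 4.97
tool_pos: [0.5073, -0.2455, 0.0612]
tool_rot: [-3.141, -0.0, 1.373]
wrist_force: [-2.2, -0.1, 2.4]
opening: 0.001
finger_force: 1.2
```

step_arm(
  deltas=[
    {"fingers": -1, "delta_pos": [0, 0, -1], "turn": 0},
    {"fingers": -1, "delta_pos": [0, 0, -1], "turn": 0},
    {"fingers": -1, "delta_pos": [0, 0, 2], "turn": 0},
    {"fingers": -1, "delta_pos": [0, 0, 6], "turn": 0},
    {"fingers": -1, "delta_pos": [0, 0, 12], "turn": 0},
    {"fingers": -1, "delta_pos": [0, 0, 20], "turn": 0},
    {"fingers": -1, "delta_pos": [0, 0, 20], "turn": 0},
  ],
)

```text
time_s: 5.85
tool_pos: [0.5083, -0.2459, 0.0823]
tool_rot: [3.14, 0.0, 1.373]
wrist_force: [0.2, -0.1, 0.0]
opening: -0.003
finger_force: 0.0
```

```bash
python3 - <<'E'
from h import *
w=grab("wrist");P=pts(w)
cv2.imwrite("pics/w4.png",w["color"][...,::-1])
hsv=cv2.cvtColor(w["color"],cv2.COLOR_RGB2HSV)
red=(((hsv[...,0]<8)|(hsv[...,0]>172))&(hsv[...,1]>130)&(hsv[...,2]>70))
m=red&(np.hypot(P[...,0]-.51,P[...,1]+.247)<.03);print(m.sum(),np.median(P[m],0))
t=sense();print(t["time_s"],t["tool_pos"],t["wrist_force"])
E
```

```text
2182 [ 0.51599729 -0.23923522  0.06600792]
5.9 [ 0.50794797 -0.24580401  0.08180217] [-0.0984046  -0.95668192  0.56136241]
```

View pics/w4.png

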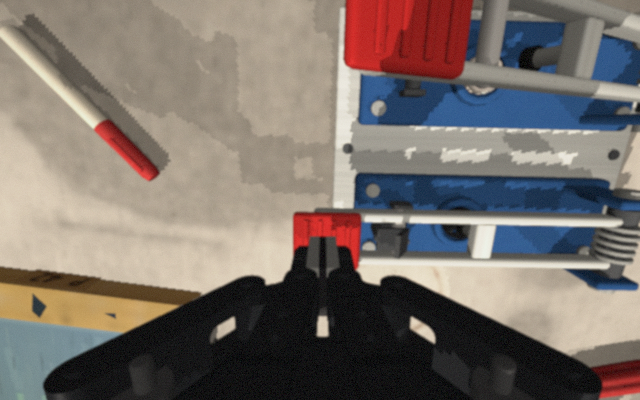

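The arm stays level with the fingers 18 mm clear: the paddle at (325,235) is at z 0.066, so it is latched. The black cap at (458,222) is in its nest and the left clamp is raised. I'll back off upward and take a final look.

step_arm(
  deltas=[
    {"fingers": -1, "delta_pos": [0, 0, 40], "turn": 0},
    {"fingers": -1, "delta_pos": [0, 0, 80], "turn": 0},
    {"fingers": -1, "delta_pos": [-20, 0, 120], "turn": 0},
    {"fingers": -1, "delta_pos": [-60, 0, 140], "turn": 0},
    {"fingers": -1, "delta_pos": [-60, 0, 140], "turn": 0},
    {"fingers": -1, "delta_pos": [-60, 0, 140], "turn": 0},
  ],
)

```text
time_s: 6.65
tool_pos: [0.4478, -0.2456, 0.221]
tool_rot: [3.141, -0.0, 1.373]
wrist_force: [0.3, -0.4, -0.6]
opening: 0.002
finger_force: 0.0
```

```bash
python3 - <<'E'
from h import *
w=grab("wrist");cv2.imwrite("pics/w5.png",w["color"][...,::-1])
t=sense();print(t["time_s"],t["tool_pos"],t["wrist_force"])
E
```

```text
6.7 [ 0.44783742 -0.24555287  0.22062026] [ 0.24586703 -0.26256287 -0.16377178]
```

View pics/w5.png

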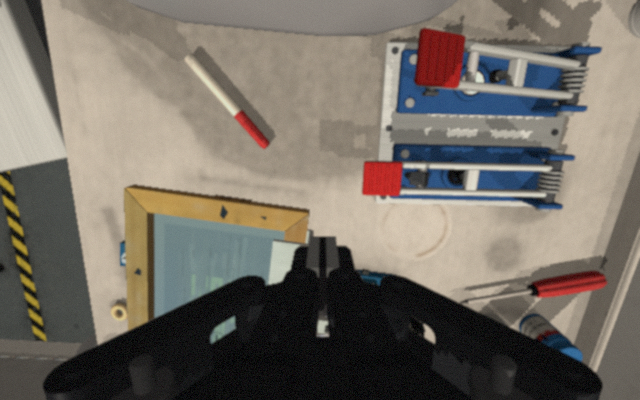

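The right clamp's paddle (382,178) is down and latched with the black cap (457,177) in its nest. The left clamp (440,60) is still raised.

```bash
python3 -c "
from cell import job
print(job.sign_off())"
```

```text
the job is handed in; nothing more can be done
None
```

The clamp with the black cap is latched down with the cap still in its nest, the white-cap clamp is still open, and the job was handed in at about 6.7 s with the robot clear of everything.

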